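# Case a pair of slim stones

### The job

Pack the two slim whetstones away: take both off the draining rack together in one grip, and set them down as a pair, gently and side by side, flat on the floor of their wooden case. Then close the case with its lid: tilt the lid to tuck its tongue under the cleat at the end of the case, and lower the other end until the lid lies flat in its rebate.

Things in the scene. Friction and masses are not known exactly. Their poses are not given: they have to be found in the camera images.
- slim_a_mid (a point): centre of a slim whetstone, 26 wide (x) x 150 long (y) x 14 mm high, 0.12 kg, brittle. It lies flat on the draining rack beside its twin, nearly parallel, long sides 5 to 10 mm apart: a gripper closing across both at mid-length pushes them together into a pair 52 mm wide.
- slim_b_mid (a point): centre of a slim whetstone, 26 wide (x) x 150 long (y) x 14 mm high, 0.12 kg, brittle. The twin, the other of the pair on the rack.
- drain_rack: fixed rack of pale wooden slats, 180 long (its x) x 104 wide x 18 mm high, origin under its centre; the stones lie along its x on four cross slats, undersides 18 mm above the bench. The two middle slats leave a gap of 58 mm at mid-length.
- stone_case: open wooden case fixed on the bench, 194 long (x -93 to +101) x 84 wide (y), origin on its underside below the middle of the bay. A ledge 24 mm above the bench, x -87 to +91, y -36 to +36, carries the lid; an outer rim rises to 30 mm round it at both sides and at the -x end (inner face x = -87). A cleat lies across the +x end, away from the robot.
- case_bay (a point): centre of the floor of the case's bay, 8 mm above the bench, axes as the case. The bay is 160 (x) x 58 mm (y): the stones lie in it along x. At mid-length (x -30 to +30) both side walls are cut away down to the floor, open to the outside, for the fingers.
- case_slot (a point): middle of the lower edge of the case's cleat, 32 mm above the bench, 79 mm from the case's origin along its x; axes as the case. Below the cleat is a slot 8 mm high (down to the ledge) and 72 mm wide, which ends at a stop 12 mm farther along x. The cleat's top is at 40 mm.
- lid_grip (a point): centre of the grip batten across the middle of the loose wooden lid (0.16 kg), which lies on the bench, batten up: 14 (x) x 60 (y) x 18 mm high, straight sides. 17 mm above the lid's underside; the plate is 8 mm thick. Shut, it is 41 mm above the bench over the case's origin, axes as the case (play: 3 mm to -x, 2 mm to +x, 2.5 mm to each side).
- lid_tongue (a point): middle of the tip of the lid's tongue, on the underside, 88 mm along x from the batten's centre; axes as the lid; at the end away from the robot. The tongue is 11 long x 60 wide x 4 mm thick; behind it the plate, 67 mm wide and 8 mm thick, reaches back to 172 mm from this tip. The case's end rim keeps a level lid out; tilted 5 to 12 degrees, other end up, the tongue fits the slot.

How it is judged:
By the outcome, as a careful person would: the job done as asked, in the order asked, and still so for the second after the job is handed in, with the robot touching nothing.
It also fails if it takes over 64 s, if anything falls off the work surface, if the arm or the gripper's body presses on something with over 40 N, if the wrist force passes 120 N, or if a joint passes its speed limit or range.

### The arm

A 7-joint arm with a two-finger parallel gripper is mounted at the origin on a cart in front of the work surface, level with it; the furniture and walls round the work are solid. World frame = base frame: x ahead of the robot, y to its left, z up, the work surface at z = 0. Lengths are in m, angles in rad, forces in N, time in s.
With the tool pointing down it reaches from about 0.425 to 0.975 m from the base axis. Payload 16.7 kg.
Tool frame: the origin (TCP) lies at the very end of the fingers, on their centre line; the grasp point (between the pads) lies 19 mm behind it; z points along the fingers, y is the line along which they close (so a half turn about z gives the same grasp; the last joint's range is limited). The gripper opens to 85 mm and grips with 20 to 120 N. Pads are 22 mm wide; open, the fingers measure 114 mm over their backs; the gripper's body (76 mm by 85 mm) begins 54 mm behind the grasp point. The pads swing forward as they close: fully open they stand 13 mm farther back than shut.
Start: joints at [-1.468, 0.426, 0.074, 1.606, -0.034, 1.111, -0.067], TCP at [0.169, 0.654, 0.231] pointing down, gripper open.
Joint ranges: [-2.85, 2.85], [-0.5, 2.14], [-1.23, 1.37], [0.21, 2.46], [-1.02, 4.16], [0.16, 2.05], [-2.73, 2.73]. Speed limits (rad/s): [1.89, 1.89, 2.39, 2.39, 3.01, 3.01, 3.01].

### API

Orientations are given as a rotation vector (axis times angle).
In Python, from station import arm gives the robot as it stands.
- The arm moves only by the tool send_rows, never from a script. Its argument "series" is a list of rows, each a list of 5 numbers: the opening, from 0 (shut) to 1 (fully open), then the shift along the tool's x, y, z in cm, then the turn about the tool's z in rad. In form: [[claw, x, y, z, yaw], ...]. A call has 1 to 12 rows; each row is the pose to reach, as a shift and turn from the pose commanded when the call began, along the tool's axes at that moment; what a row does not reach only later rows make up. A row lasts 1/10 s, in which the tool goes at most 50 mm and 8.59 degrees, less where a joint would pass 70% of its speed; a pose out of reach is approached as far as the arm can. A call with a gripper value outside its range is refused whole. The fingers move at their own pace and stop on an object; "grip_force" is the grip in N (left out, the last holds). Time passes only in rows, so rows that repeat a pose let the fingers close. It gives the time, the measured TCP pose, the force, the opening and the grip force at its end, in the units of the state.
- arm.read_state(): the state, without advancing time (a new reading comes with each control period).
- arm.get_image(name): name is "scene" or "top"; returns a dict with "pixels" (384x512x3 uint8, red, green, blue), "intrinsics" (3x3 intrinsics, pixels), "origin" and "rotation" of the camera in the world. Camera axes: x right, y up, looking along -z (the intrinsics and any distortion apply to the point x, -y, -z); pixel columns grow to the right and rows downward; lengths in m; the calibration is good to about 2 mm. A picture is of the moment at which its call begins. There is no depth.
- arm.hand_in(): hands the job in; it is judged then, once.
The state is a dict: "time": time; "joints": joint angles; "joint_vel": joint speeds; "joint_efforts": joint torques, N m; "tool_pos": TCP position; "orientation": TCP orientation; "contact_force": force on the tool from outside, world axes, zero at the start; "moment": the same for the moment, N m; "width": opening from 0.0 (shut) to 1.0 (fully open); "finger_force": force on a finger pad.
Only numpy, scipy, OpenCV 4.12 (cv2) and the standard library are available. Lean on these libraries where they do the work, as an engineer would, in place of code of your own. Each camera call takes 0.05 s, during which the arm holds its last target. There are 200 camera calls.

## Working session

There is one attempt and no reset: what is moved stays moved. The work goes in short steps, Python scripts to look and compute and a tool call to move; the robot and the scene stay as the last step left them, time stands still between calls to the robot, and variables do not carry over. Pictures are saved under pics/ and viewed, at most 10 in all, crops included, and the job is handed in when it is done.

Besides the shell and the picture viewer there is one more tool, called in YAML: its name, and indented under it one key for each argument. send_rows: Moves the arm, as the interface text tells. Its arguments: {"type":"object","properties":{"series":{"type":"array"},"grip_force":{"type":"number"}},"required":["series"]}

```bash
mkdir -p pics; ls
python3 - <<'E'
from station import arm
import cv2,pickle,numpy as np
s=arm.read_state();print({k:np.round(v,3) for k,v in s.items()})
for n in("scene","top"):
    d=arm.get_image(n);pickle.dump(d,open(n+'.pkl','wb'));print(n,d['intrinsics'],d['origin'],d['rotation'],[k for k in d])
    cv2.imwrite(f'pics/{n}0.png',cv2.resize(d['pixels'][:,:,::-1],(800,600),interpolation=cv2.INTER_CUBIC))
E
```

```text
pics
{'time': np.float64(0.0), 'joints': array([-1.467,  0.427,  0.074,  1.607, -0.034,  1.111, -0.067]), 'joint_vel': array([ 0.   , -0.   ,  0.001,  0.001,  0.   ,  0.001, -0.002]), 'joint_efforts': array([-2.0000e-03, -9.4982e+01,  3.7600e+00, -4.6352e+01,  1.9000e-02,
        1.0000e-02,  0.0000e+00]), 'tool_pos': array([0.169, 0.653, 0.231]), 'orientation': array([-3.960e-01, -3.116e+00,  2.000e-03]), 'contact_force': array([ 0.403,  0.06 , -0.615]), 'moment': array([ 0.025, -0.002,  0.003]), 'finger_force': np.float64(0.0), 'width': np.float64(1.002)}
scene [[407.00002527   0.         258.29370575]
 [  0.         407.00002527 189.7918107 ]
 [  0.           0.           1.        ]] [0.16405166 0.50594403 0.62101002] [ 0.35633638 -1.17466683 -2.33085027] ['pixels', 'intrinsics', 'origin', 'rotation']
top [[348.08216984   0.         254.20344712]
 [  0.         348.08216984 190.96570015]
 [  0.           0.           1.        ]] [ 0.45242232 -0.1234387   0.8817866 ] [ 0.12367415 -0.09964041 -1.53953512] ['pixels', 'intrinsics', 'origin', 'rotation']
```

View pics/scene0.png

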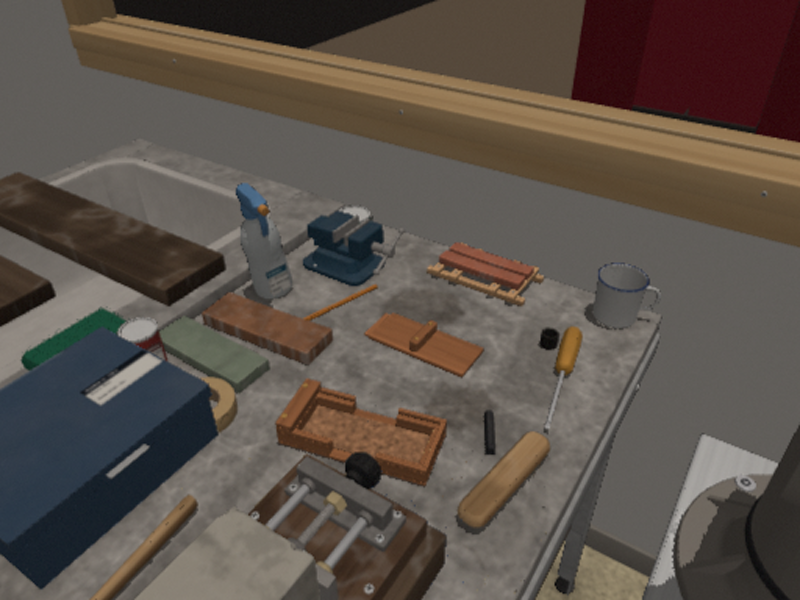

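View pics/top0.png

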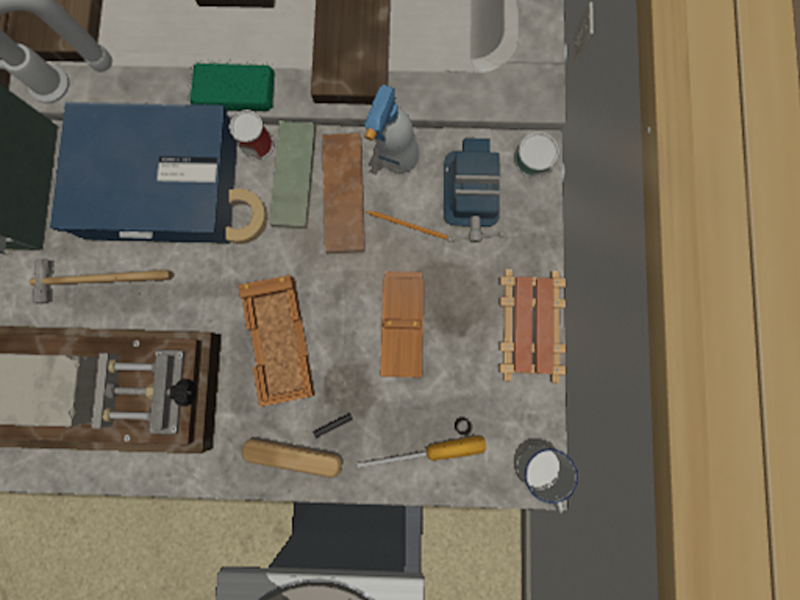

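The scene view shows the case (~360,430), the lid (~425,345) and the rack with stones (~487,270). In the top view they are at (275,340), (402,325) and (533,325). I'll enlarge both to read the corners.

```bash
cat > h.py <<'E'
import numpy as np,cv2,pickle
from scipy.spatial.transform import Rotation as R
def cam(n): return pickle.load(open(n+'.pkl','rb'))
def rot(d):
    r=np.array(d['rotation']); return R.from_rotvec(r).as_matrix() if r.ndim==1 else r
def ray(d,uv,z):
    K=d['intrinsics'];u,v=uv
    c=np.array([(u-K[0,2])/K[0,0],-(v-K[1,2])/K[1,1],-1]);w=rot(d)@c;o=np.array(d['origin'])
    return o+w*(z-o[2])/w[2]
def proj(d,p):
    c=rot(d).T@(np.array(p)-d['origin']);K=d['intrinsics']
    return K[0,0]*c[0]/-c[2]+K[0,2],K[1,1]*c[1]/c[2]+K[1,2]
def crop(d,f,x0,y0,w,h,s):
    im=d['pixels'][y0:y0+h,x0:x0+w,::-1];cv2.imwrite(f,cv2.resize(im,None,fx=s,fy=s,interpolation=cv2.INTER_CUBIC))
E
python3 -c "
from h import *
t=cam('top');crop(t,'pics/t1.png',145,165,220,100,3.6)
s=cam('scene');crop(s,'pics/s1.png',170,145,190,145,4.1)
"
```

```text
(no output)
```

View pics/t1.png

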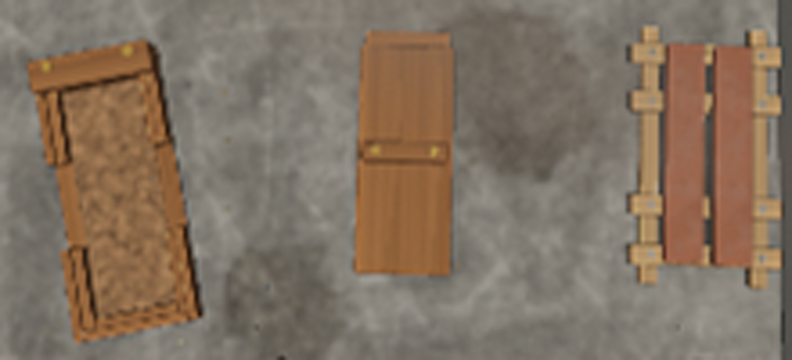

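View pics/s1.png

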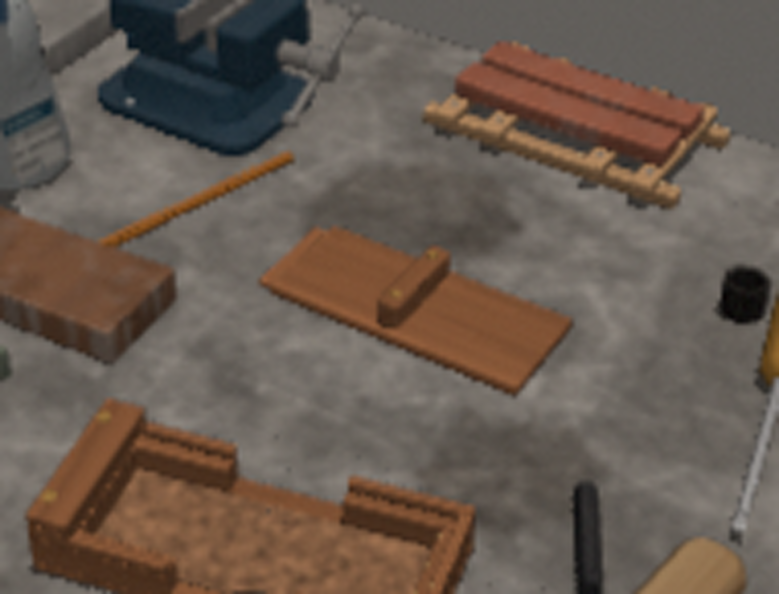

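```bash
cat > fit.py <<'E'
from h import *
from scipy.optimize import least_squares
T,S=cam('top'),cam('scene')
t=lambda u,v:(T,145+(u+.5)/3.6-.5,165+(v+.5)/3.6-.5)
s=lambda u,v:(S,170+(u+.5)/4.1-.5,145+(v+.5)/4.1-.5)
def fit(name,obs,x0):
    def w(p,l): c,q=np.cos(p[2]),np.sin(p[2]);return np.array([p[0]+c*l[0]/1e3-q*l[1]/1e3,p[1]+q*l[0]/1e3+c*l[1]/1e3,l[2]/1e3])
    f=lambda p:np.concatenate([np.array(proj(o[0],w(p,l)))-o[1:] for o,l in obs])
    r=least_squares(f,x0,loss='soft_l1');print(name,np.round(r.x,4),'yawdeg',round(np.degrees(r.x[2]),2));print(np.round(r.fun.reshape(-1,2),1).tolist())
    return r.x
x0=[.5,-.15,0]
fit('case',[(t(28,63),(101,42,40)),(t(152,41),(101,-42,40)),(t(160,70),(79,-42,40)),(t(36,90),(79,42,40)),(t(201,316),(-93,-42,30)),(t(77,341),(-93,42,30)),
 (s(110,401),(101,-42,40)),(s(145,409),(79,-42,40)),(s(29,518),(101,42,40)),(s(66,528),(79,42,40)),(s(474,509),(-93,-42,30))],x0)
fit('lid',[(t(355,273),(-84,33.5,8)),(t(450,274),(-84,-33.5,8)),(t(362,139),(7,30,26)),(t(449,142),(7,-30,26)),(t(361,160),(-7,30,26)),(t(447,161),(-7,-30,26)),
 (s(573,320),(-84,-33.5,8)),(s(516,390),(-84,33.5,8)),(s(262,280),(77,33.5,8)),(s(434,249),(7,-30,26)),(s(449,257),(-7,-30,26)),(s(379,300),(7,30,26)),(s(393,307),(-7,30,26))],x0)
for n,c in(('A',[(666,44),(705,44),(703,264),(664,262)]),('B',[(716,45),(756,46),(752,268),(713,266)])):
    fit(n,[(t(*q),l) for q,l in zip(c,[(75,13,32),(75,-13,32),(-75,-13,32),(-75,13,32)])],x0)
fit('pairscene',[(s(503,43),(75,30,32)),(s(704,108),(-75,30,32))],x0)
E
python3 fit.py
```

```text
case [0.5005 0.0805 0.2298] yawdeg 13.16
[[-0.7, -0.4], [-1.7, -1.1], [-2.3, -0.5], [-1.5, 0.7], [-0.7, 0.7], [-0.4, 0.8], [-0.2, -1.9], [0.9, -1.4], [-0.4, -1.5], [0.8, -1.1], [1.2, -1.6]]
lid [ 5.371e-01 -1.156e-01  3.000e-04] yawdeg 0.02
[[-1.0, -0.2], [-0.4, 0.4], [-0.6, -0.1], [-0.5, -0.2], [-0.5, -0.3], [-0.1, 0.1], [0.3, -0.8], [0.1, -0.8], [1.8, 0.7], [-0.6, -2.0], [0.9, -2.0], [-0.9, -0.5], [1.0, -0.1]]
A [ 0.5405 -0.3065 -0.0124] yawdeg -0.71
[[0.1, -0.4], [-0.1, 0.0], [-0.0, 0.1], [0.0, 0.2]]
B [ 0.5395 -0.3401 -0.0242] yawdeg -1.39
[[0.3, 0.1], [-0.3, 0.3], [0.0, -0.2], [0.0, -0.2]]
pairscene [ 0.5369 -0.3784 -0.027 ] yawdeg -1.55
[[-0.5, -0.6], [0.4, 0.4]]
```

```bash
cat >> fit.py <<'E'
print('--- case views')
a=[(t(28,63),(101,42,40)),(t(152,41),(101,-42,40)),(t(160,70),(79,-42,40)),(t(36,90),(79,42,40)),(t(201,316),(-93,-42,30)),(t(77,341),(-93,42,30))]
b=[(s(110,401),(101,-42,40)),(s(145,409),(79,-42,40)),(s(29,518),(101,42,40)),(s(66,528),(79,42,40)),(s(474,509),(-93,-42,30))]
fit('top',a,x0);fit('scene',b,x0)
print('--- lid views')
fit('top',[(t(355,273),(-84,33.5,8)),(t(450,274),(-84,-33.5,8)),(t(362,139),(7,30,26)),(t(449,142),(7,-30,26)),(t(361,160),(-7,30,26)),(t(447,161),(-7,-30,26))],x0)
fit('scene',[(s(573,320),(-84,-33.5,8)),(s(516,390),(-84,33.5,8)),(s(262,280),(77,33.5,8)),(s(434,249),(7,-30,26)),(s(449,257),(-7,-30,26)),(s(379,300),(7,30,26)),(s(393,307),(-7,30,26))],x0)
E
python3 fit.py | sed -n '/---/,$p'
```

```text
--- case views
top [0.5006 0.0778 0.2171] yawdeg 12.44
[[0.8, -0.7], [-0.0, -1.0], [-0.8, -0.4], [-0.1, 0.4], [-0.0, 1.0], [0.1, 0.6]]
scene [0.4989 0.0842 0.2266] yawdeg 12.98
[[-0.7, -0.6], [0.5, -0.1], [-1.1, -0.1], [0.2, 0.4], [1.0, 0.0]]
--- lid views
top [ 0.537  -0.1167  0.0083] yawdeg 0.48
[[-0.3, -0.0], [0.3, 0.3], [-0.2, 0.1], [-0.1, -0.3], [-0.1, -0.1], [0.4, 0.1]]
scene [ 0.5364 -0.1132 -0.0099] yawdeg -0.57
[[-0.0, 0.1], [-0.5, 0.1], [1.5, 1.1], [-0.7, -1.4], [0.7, -1.3], [-1.3, 0.1], [0.5, 0.6]]
```

Run:
```python
from h import *
T,S=cam('top'),cam('scene')
for p in((566,200),(566,325),(566,450)): print('wall top',np.round(ray(T,(p[0]*.64,p[1]*.64),0),3))
f=lambda u,v:(170+u/4.1,145+v/4.1)
for p in((360,12),(770,145)): print('wall scene',np.round(ray(S,f(*p),0),3))
M=R.from_rotvec([-.396,-3.116,.002]).as_matrix();print(np.round(M,3))
```

```text
wall top [ 0.753 -0.386  0.   ]
wall top [ 0.543 -0.383  0.   ]
wall top [ 0.346 -0.38   0.   ]
wall scene [ 0.742 -0.376  0.   ]
wall scene [ 0.426 -0.376  0.   ]
[[-0.968  0.25  -0.001]
 [ 0.25   0.968 -0.001]
 [ 0.    -0.001 -1.   ]]
```

send_rows:
  series:
    - [1, -4, -3, 0, -0.05]
    - [1, -8, -6, 0, -0.1]
    - [1, -12, -9.2, 0, -0.15]
    - [1, -16, -12.4, 0, -0.2]
    - [1, -20, -15.6, 0, -0.234]
    - [1, -24, -18.8, 0, -0.234]
    - [1, -28, -22, 0, -0.234]
    - [1, -32, -25, 0, -0.234]
    - [1, -36, -28, 0, -0.234]
    - [1, -40, -31.3, 0, -0.234]
    - [0.87, -40.2, -31.3, 0, -0.234]
    - [0.87, -40.2, -31.3, 0, -0.234]
  grip_force: 35

```text
time: 1.3
tool_pos: [0.4808, 0.2479, 0.2311]
orientation: [-0.036, -3.141, 0.001]
contact_force: [-0.5, 1.1, -0.6]
width: 0.869
finger_force: 0.0
```

send_rows:
  series:
    - [0.87, -0.6, -4.6, 0, 0]
    - [0.87, -1.2, -9.2, 0, 0]
    - [0.87, -1.8, -13.8, 0, 0]
    - [0.87, -2.4, -18.4, 0, 0]
    - [0.87, -3, -23, 0, 0]
    - [0.87, -3.6, -27.6, 0, 0]
    - [0.87, -4.2, -32.2, 1, 0]
    - [0.87, -4.8, -36.8, 3, 0]
    - [0.87, -5.4, -41.4, 5, 0]
    - [0.87, -6, -46, 7, 0]
    - [0.87, -6.9, -49.9, 8, 0]
    - [0.87, -6.9, -50, 8, 0]

```text
time: 2.5
tool_pos: [0.5387, -0.2551, 0.1495]
orientation: [-0.036, -3.139, 0.003]
contact_force: [1.0, -0.4, 0.3]
width: 0.871
finger_force: 0.0
```

Run:
```python
from station import arm
from h import *
for n in("scene","top"):
    d=arm.get_image(n);pickle.dump(d,open(n+'.pkl','wb'))
S,T=cam('scene'),cam('top')
print(proj(S,arm.read_state()['tool_pos']),proj(T,arm.read_state()['tool_pos']))
a=cv2.resize(S['pixels'][125:225,240:340,::-1],None,fx=4,fy=4,interpolation=cv2.INTER_CUBIC)
b=cv2.resize(T['pixels'][155:255,280:380,::-1],None,fx=4,fy=4,interpolation=cv2.INTER_CUBIC)
cv2.imwrite('pics/g1.png',np.hstack([a,b]))
```

```text
(np.float64(300.64959606242104), np.float64(138.80910646470736)) (np.float64(320.40980617629066), np.float64(201.24632491782387))
```

View pics/g1.png

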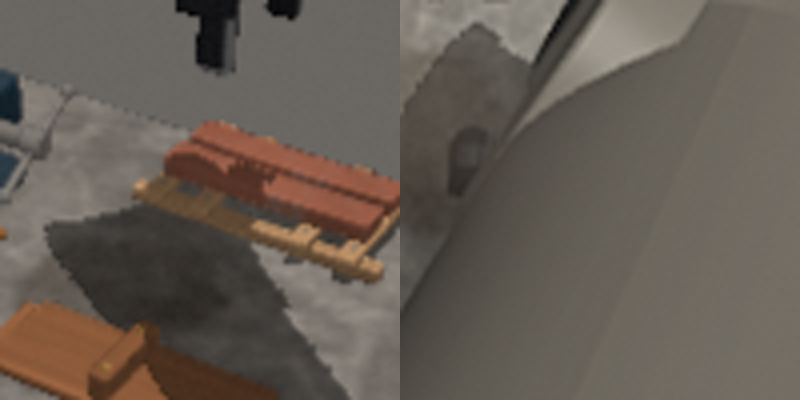

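The scene view shows the left fingertip at native (294,141) and the other at (311,129). They straddle the predicted TCP column of 301, so the calibration looks good. The top view is blocked by the arm. Next I move over the pair and partway down.

send_rows:
  series:
    - [0.87, -0.1, -3, 2, 0]
    - [0.87, -0.2, -5.5, 4, 0]
    - [0.87, -0.25, -6.6, 6, 0]
    - [0.87, -0.25, -6.6, 8, 0]
    - [0.87, -0.25, -6.6, 8.6, 0]
    - [0.87, -0.25, -6.6, 8.6, 0]

```text
time: 3.2
tool_pos: [0.5409, -0.3152, 0.065]
orientation: [-0.026, -3.141, -0.002]
contact_force: [1.3, -0.6, 1.2]
width: 0.869
finger_force: 0.0
```

Run:
```python
from station import arm
from h import *
d=arm.get_image('scene');pickle.dump(d,open('scene.pkl','wb'))
p=arm.read_state()['tool_pos'];print(p,proj(d,p))
crop(d,'pics/g2.png',255,115,90,85,7)
```

```text
[ 0.54133045 -0.31579901  0.06586303] (np.float64(310.0899362489258), np.float64(156.96409826777432))
```

View pics/g2.png

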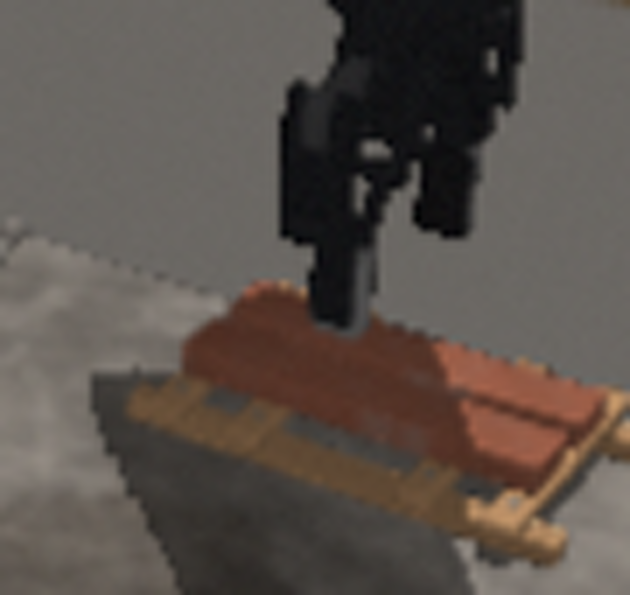

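Run:
```python
from h import *
S=cam('scene')
for n,u,v in(('A+y near -x',535,468),('A inner -x',566,430),('B inner -x',580,425),('B outer -x',605,388),('A +y +x',185,345)):
    print(n,np.round(ray(S,(255+(u+.5)/7-.5,115+(v+.5)/7-.5),.032),4))
```

```text
A+y near -x [ 0.4672 -0.29    0.032 ]
A inner -x [ 0.4678 -0.3181  0.032 ]
B inner -x [ 0.4648 -0.3237  0.032 ]
B outer -x [ 0.467  -0.3512  0.032 ]
A +y +x [ 0.6141 -0.2935  0.032 ]
```

send_rows:
  series:
    - [0.87, 0, -0.6, 0, 0]
    - [0.87, 0, -0.6, 0, 0]
    - [0.87, 0, -0.6, 1.5, 0]
    - [0.87, 0, -0.6, 3, 0]
    - [0.87, 0, -0.6, 4, 0]
    - [0.87, 0, -0.6, 4.7, 0]
    - [0.87, 0, -0.6, 4.7, 0]
    - [0.87, 0, -0.6, 4.7, 0]

```text
time: 4.05
tool_pos: [0.5404, -0.3235, 0.0183]
orientation: [-0.03, -3.141, 0.0]
contact_force: [0.1, 0.1, -0.7]
width: 0.869
finger_force: 0.0
```

send_rows:
  series:
    - [0.75, 0, 0, 0, 0]
    - [0.7, 0, 0, 0, 0]
    - [0.65, 0, 0, 0, 0]
    - [0.6, 0, 0, 0, 0]
    - [0.55, 0, 0, 0, 0]
    - [0.5, 0, 0, 0, 0]
    - [0.5, 0, 0, 0, 0]
    - [0.5, 0, 0, 0, 0]
    - [0.5, 0, 0, 0, 0]
    - [0.5, 0, 0, 0, 0]
  grip_force: 35

```text
time: 5.05
tool_pos: [0.5408, -0.3235, 0.019]
orientation: [0.03, 3.141, -0.0]
contact_force: [-2.3, 0.8, 10.3]
width: 0.597
finger_force: 35.3
```

send_rows:
  series:
    - [0.5, 0, 0, -0.2, 0]
    - [0.5, 0, 0, -0.5, 0]
    - [0.5, 0, 0, -1, 0]
    - [0.5, 0, 0, -2, 0]
    - [0.5, 0, 0, -3.5, 0]
    - [0.5, 0, 0, -5, 0]
    - [0.5, 0, 0, -6, 0]
    - [0.5, 0, 0, -6, 0]

```text
time: 5.85
tool_pos: [0.5414, -0.3238, 0.0804]
orientation: [0.03, 3.139, -0.002]
contact_force: [-0.1, -0.7, -2.7]
width: 0.599
finger_force: 37.3
```

Run:
```python
from station import arm
from h import *
d=arm.get_image('scene');pickle.dump(d,open('scene.pkl','wb'))
p=arm.read_state()['tool_pos'];print(p,proj(d,p))
crop(d,'pics/g3.png',250,100,100,95,6)
```

```text
[ 0.54098178 -0.32343067  0.07934455] (np.float64(311.9242432237319), np.float64(151.2013046387261))
```

View pics/g3.png

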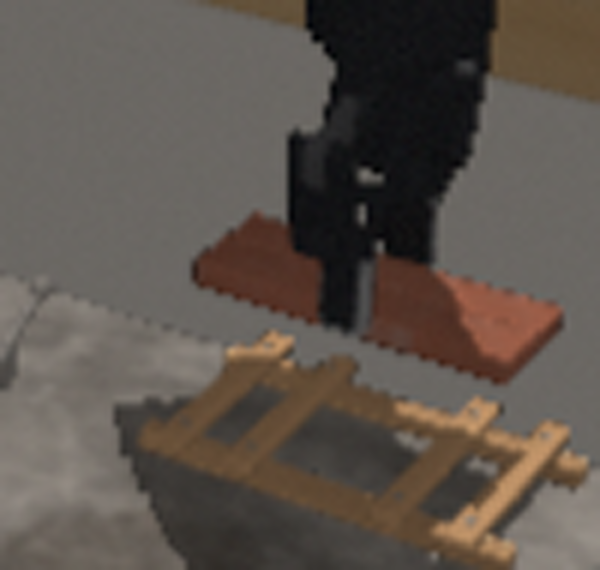

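The pair is held level, with the fingertip at crop (335,330) about even with the stones' undersides, and the rack is empty. Next I move over the case.

send_rows:
  series:
    - [0.5, 0.3, 2, -1.5, -0.02]
    - [0.5, 0.8, 6, -2, -0.05]
    - [0.5, 1.3, 10.5, -2, -0.08]
    - [0.5, 1.8, 15, -2, -0.11]
    - [0.5, 2.4, 19.5, -2, -0.14]
    - [0.5, 3, 24, -2, -0.17]
    - [0.5, 3.6, 28.5, -2, -0.2]
    - [0.5, 4.2, 33, -2, -0.23]
    - [0.5, 4.7, 37, -2, -0.246]
    - [0.5, 5, 40, -2, -0.246]
    - [0.5, 5, 40.6, -1, -0.246]
    - [0.5, 5, 40.6, 0, -0.246]

```text
time: 7.1
tool_pos: [0.4979, 0.0846, 0.0776]
orientation: [0.36, -3.121, -0.0]
contact_force: [0.0, -0.5, -2.7]
width: 0.596
finger_force: 37.7
```

send_rows:
  series:
    - [0.5, 0, 0, 1, 0]
    - [0.5, 0, 0, 1, 0]
    - [0.5, 0, 0, 1, 0]

```text
time: 7.4
tool_pos: [0.498, 0.0822, 0.0679]
orientation: [0.353, -3.121, 0.001]
contact_force: [-0.8, -0.3, -2.2]
width: 0.597
finger_force: 37.8
```

Run:
```python
from station import arm
from h import *
for n in('scene','top'):
    d=arm.get_image(n);pickle.dump(d,open(n+'.pkl','wb'))
    p=arm.read_state()['tool_pos'];print(p,arm.read_state()['orientation'],proj(d,p))
a=cv2.resize(cam('scene')['pixels'][180:315,170:295,::-1],None,fx=4.4,fy=4.4,interpolation=cv2.INTER_CUBIC)
cv2.imwrite('pics/g4.png',a)
```

```text
[0.49827033 0.08244233 0.06831134] [ 3.53357907e-01 -3.12141857e+00  5.84448308e-04] (np.float64(233.39380842272783), np.float64(257.6238183164152))
[0.49839394 0.08269517 0.06850695] [-3.53772188e-01  3.12139681e+00 -2.45547456e-04] (np.float64(171.40339297067044), np.float64(218.62820787824685))
```

View pics/g4.png

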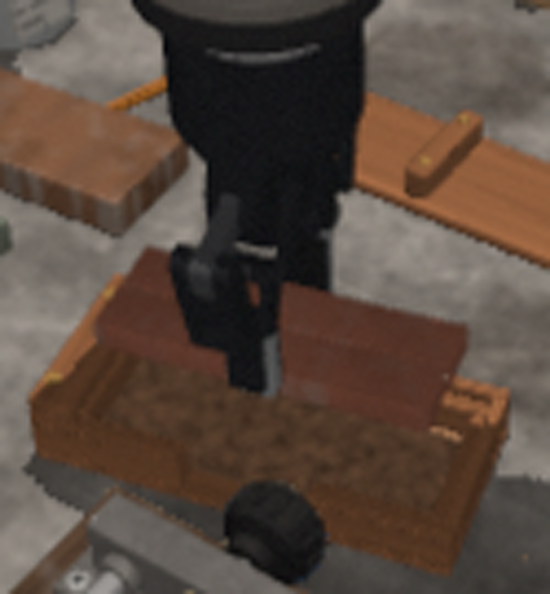

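```bash
cat > fit2.py <<'E'
import io,contextlib
with contextlib.redirect_stdout(io.StringIO()): from fit import *
S=cam('scene')
g=lambda u,v:(S,170+(u+.5)/4.4-.5,180+(v+.5)/4.4-.5)
zb=67.3
fit('stones',[(g(97,337),(75,26,zb)),(g(438,424),(-75,26,zb)),(g(148,249),(75,-26,zb+14)),(g(467,327),(-75,-26,zb+14)),(g(445,377),(-75,26,zb+14)),(g(102,313),(75,26,zb+14))],[.5,.08,.23])
E
python3 fit2.py
python3 - <<'E'
import sys;sys.path.insert(0,'.')
from h import *
r=R.from_rotvec([.353,-3.1214,.0006]).as_matrix();print(np.round(r,4),np.degrees(np.arctan2(-r[0,1],r[1,1])))
E
```

```text
stones [0.4987 0.0771 0.2574] yawdeg 14.75
[[0.9, 0.7], [-0.1, -0.5], [0.2, -2.7], [1.5, -3.9], [-1.6, 4.8], [-1.0, 0.8]]
[[-9.747e-01 -2.233e-01 -3.000e-04]
 [-2.233e-01  9.747e-01 -4.000e-04]
 [ 3.000e-04 -3.000e-04 -1.000e+00]] 12.904368135723363
```

```bash
cat >> fit2.py <<'E'
print('---')
fit('stones3',[(g(97,337),(75,26,zb)),(g(438,424),(-75,26,zb)),(g(148,249),(75,-26,zb+14)),(g(467,327),(-75,-26,zb+14))],[.5,.08,.23])
fit('bottom',[(g(97,337),(75,26,zb)),(g(438,424),(-75,26,zb))],[.5,.08,.23])
for z in(67.3,):
  def pr(l,p=(.4983,.0825,np.radians(12.9))):
    c,q=np.cos(p[2]),np.sin(p[2]);w=[p[0]+(c*l[0]-q*l[1])/1e3,p[1]+(q*l[0]+c*l[1])/1e3,l[2]/1e3]
    u,v=proj(S,w);return round((u+.5-170)*4.4-.5),round((v+.5-180)*4.4-.5)
  for l in[(75,26,z),(-75,26,z),(75,-26,z+14),(-75,-26,z+14),(-75,26,z+14),(75,26,z+14)]:print(l,pr(l))
E
python3 fit2.py|sed -n '/---/,$p'
```

```text
---
stones3 [0.4979 0.0803 0.2464] yawdeg 14.12
[[0.2, 1.6], [-0.9, 1.2], [-0.2, -1.9], [1.0, -2.3]]
bottom [0.4992 0.0773 0.2475] yawdeg 14.18
[[0.7, 0.4], [-0.7, -0.2]]
(75, 26, 67.3) (94, 344)
(-75, 26, 67.3) (428, 435)
(75, -26, 81.3) (146, 241)
(-75, -26, 81.3) (468, 322)
(-75, 26, 81.3) (428, 411)
(75, 26, 81.3) (91, 320)
```

```bash
cat > ov.py <<'E'
from h import *
def wire(d,f,x0,y0,w,h,s,boxes):
    im=cv2.resize(d['pixels'][y0:y0+h,x0:x0+w,::-1],None,fx=s,fy=s,interpolation=cv2.INTER_CUBIC)
    for p,polys,col in boxes:
        c,q=np.cos(p[2]),np.sin(p[2])
        for P in polys:
            pts=[]
            for l in P:
                u,v=proj(d,[p[0]+(c*l[0]-q*l[1])/1e3,p[1]+(q*l[0]+c*l[1])/1e3,l[2]/1e3])
                pts.append([(u+.5-x0)*s-.5,(v+.5-y0)*s-.5])
            cv2.polylines(im,[np.round(np.array(pts)*16).astype(int)],True,col,1,cv2.LINE_AA,4)
    cv2.imwrite(f,im)
rect=lambda a,b,y,z:[(a,-y,z),(b,-y,z),(b,y,z),(a,y,z)]
E
python3 - <<'E'
from ov import *
d=cam('scene')
wire(d,'pics/g5.png',172,230,118,85,6.7,[((.4983,.0825,np.radians(12.9)),[rect(-75,75,26,67.3),rect(-75,75,26,81.3)],(255,255,0)),
 ((.4989,.0842,np.radians(12.98)),[rect(-93,101,42,0),[(-93,-42,30),(-93,42,30)],rect(79,101,42,40),rect(-80,80,29,8)],(0,255,0))])
E
```

```text
(no output)
```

View pics/g5.png

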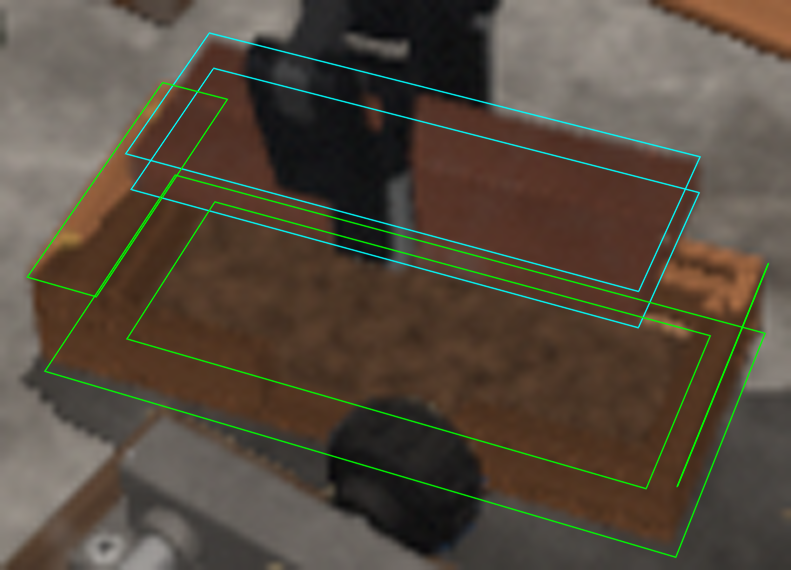

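Run:
```python
from ov import *
d=cam('scene')
P=d['pixels']
for x in(245,255,262):
    print(x,[(y,*map(int,P[y,x])) for y in range(240,290,1)])
# predictions for g3
p=(.541,-.3235,np.radians(-1.1));c,q=np.cos(p[2]),np.sin(p[2])
for l in[(75,26,78.5),(-75,26,78.5),(75,-26,92.5),(-75,-26,92.5)]:
    u,v=proj(d,[p[0]+(c*l[0]-q*l[1])/1e3,p[1]+(q*l[0]+c*l[1])/1e3,l[2]/1e3]);print(round((u+.5-250)*6),round((v+.5-100)*6))
```

```text
245 [(240, 87, 85, 82), (241, 87, 85, 83), (242, 86, 84, 82), (243, 88, 87, 84), (244, 88, 86, 83), (245, 85, 84, 81), (246, 83, 70, 64), (247, 83, 54, 44), (248, 84, 51, 39), (249, 86, 52, 40), (250, 85, 51, 38), (251, 85, 51, 38), (252, 86, 53, 40), (253, 84, 52, 39), (254, 87, 52, 40), (255, 89, 53, 41), (256, 92, 58, 45), (257, 92, 58, 45), (258, 85, 53, 42), (259, 83, 52, 42), (260, 86, 55, 45), (261, 85, 53, 44), (262, 83, 52, 42), (263, 86, 52, 40), (264, 87, 53, 40), (265, 88, 52, 41), (266, 89, 54, 41), (267, 91, 56, 43), (268, 93, 56, 43), (269, 94, 56, 44), (270, 91, 54, 42), (271, 90, 53, 42), (272, 83, 51, 38), (273, 81, 56, 42), (274, 78, 55, 39), (275, 78, 55, 40), (276, 79, 57, 40), (277, 77, 55, 39), (278, 78, 56, 41), (279, 76, 54, 38), (280, 76, 55, 38), (281, 82, 59, 42), (282, 85, 60, 43), (283, 85, 60, 43), (284, 87, 63, 45), (285, 78, 57, 42), (286, 68, 48, 33), (287, 77, 55, 40), (288, 83, 58, 43), (289, 82, 59, 44)]
255 [(240, 135, 128, 120), (241, 136, 130, 123), (242, 133, 127, 120), (243, 134, 128, 121), (244, 131, 124, 117), (245, 128, 122, 115), (246, 12
[... 1153 characters left out ...]
9), (255, 82, 48, 38), (256, 82, 48, 36), (257, 82, 48, 36), (258, 84, 50, 39), (259, 86, 51, 41), (260, 87, 53, 41), (261, 85, 51, 40), (262, 83, 52, 41), (263, 84, 54, 44), (264, 84, 52, 42), (265, 86, 54, 43), (266, 84, 52, 41), (267, 82, 52, 41), (268, 85, 54, 44), (269, 84, 52, 40), (270, 84, 50, 38), (271, 85, 50, 37), (272, 93, 55, 43), (273, 91, 54, 42), (274, 88, 51, 39), (275, 86, 51, 38), (276, 88, 52, 41), (277, 88, 61, 44), (278, 86, 62, 45), (279, 80, 58, 42), (280, 74, 53, 37), (281, 69, 49, 35), (282, 75, 54, 39), (283, 81, 59, 41), (284, 81, 57, 41), (285, 81, 57, 41), (286, 78, 56, 40), (287, 77, 56, 39), (288, 79, 57, 40), (289, 78, 57, 41)]
193 289
508 392
255 212
565 307
```

```bash
cat > edge.py <<'E'
from h import *
from scipy.optimize import minimize
from scipy.ndimage import map_coordinates
def orig(n):
    d=cam(n);im=cv2.imread(f'pics/{n}0.png');d['pixels']=cv2.resize(im,(512,384),interpolation=cv2.INTER_AREA)[:,:,::-1].copy();return d
def efit(d,segs,p0,span=(.008,.008,.035)):
    im=cv2.GaussianBlur(d['pixels'].astype(np.float32),(0,0),.8)
    gx=np.stack([cv2.Sobel(im[:,:,i],cv2.CV_32F,1,0) for i in range(3)]);gy=np.stack([cv2.Sobel(im[:,:,i],cv2.CV_32F,0,1) for i in range(3)])
    L=[np.linspace(a,b,40) for a,b in segs]
    def score(p):
        c,q=np.cos(p[2]),np.sin(p[2]);s=0
        for l in L:
            w=np.c_[p[0]+(c*l[:,0]-q*l[:,1])/1e3,p[1]+(q*l[:,0]+c*l[:,1])/1e3,l[:,2]/1e3]
            uv=np.array([proj(d,x) for x in w[[0,-1]]]);t=np.linspace(0,1,40)[:,None];uv2=uv[0]+(uv[1]-uv[0])*t
            n=uv[1]-uv[0];n=np.array([-n[1],n[0]])/np.hypot(*n)
            f=lambda g:np.stack([map_coordinates(g[i],[uv2[:,1],uv2[:,0]],order=1) for i in range(3)])
            r=f(gx)*n[0]+f(gy)*n[1];s+=np.hypot(*(uv[1]-uv[0]))*np.sqrt(np.linalg.norm(r.mean(1)))
        return -s
    rng=np.random.default_rng(0);c=[p0]+[np.array(p0)+rng.uniform(-1,1,3)*span for _ in range(300)]
    b=sorted(c,key=score)[:4]
    rs=[minimize(score,x,method='Nelder-Mead',options=dict(initial_simplex=np.array(x)+np.r_[np.zeros((1,3)),np.diag([.002,.002,.01])])) for x in b]
    return [(np.round(r.x,4).tolist(),round(np.degrees(r.x[2]),2),round(r.fun)) for r in sorted(rs,key=lambda r:r.fun)][:2]
def e(x1,y1,x2,y2,z): return (np.array([x1,y1,z],float),np.array([x2,y2,z],float))
def box(a,b,y,z): return [e(a,-y,b,-y,z),e(b,-y,b,y,z),e(b,y,a,y,z),e(a,y,a,-y,z)]
case_t=box(79,101,42,40)+[e(-93,-42,-93,42,30),e(-93,42,-30,42,30),e(-93,-42,-30,-42,30),e(30,42,79,42,30),e(30,-42,79,-42,30)]
case_s=case_t[:1]+case_t[1:]+[e(-93,42,40,42,0)]
lid=[e(-84,-33.5,77,-33.5,8),e(-84,33.5,77,33.5,8),e(-84,-33.5,-84,33.5,8)]+box(-7,7,30,26)
if __name__=='__main__':
    T,S=orig('top'),orig('scene')
    print('case top',efit(T,case_t,[.5005,.08,.226]));print('case scene',efit(S,case_s,[.5005,.082,.226]))
    print('lid top',efit(T,lid,[.537,-.115,0]));print('lid scene',efit(S,lid,[.537,-.115,0]))
    C=cam('scene');z=67.3
    print('stones now',efit(C,[e(-75,26,75,26,z),e(-75,-26,75,-26,z+14),e(-75,26,-75,-26,z+14),e(75,26,75,-26,z+14)],[.498,.0825,.225]))
E
python3 edge.py
```

```text
case top [([0.5007, 0.0816, 0.2267], np.float64(12.99), -2859), ([0.5018, 0.0771, 0.228], np.float64(13.06), -2822)]
case scene [([0.5006, 0.0834, 0.2263], np.float64(12.96), -3894), ([0.5006, 0.0834, 0.2263], np.float64(12.96), -3894)]
lid top [([0.5384, -0.1161, 0.0102], np.float64(0.58), -2436), ([0.5384, -0.1161, 0.0102], np.float64(0.58), -2436)]
lid scene [([0.5349, -0.1143, 0.0044], np.float64(0.25), -2113), ([0.5349, -0.1143, 0.0044], np.float64(0.25), -2113)]
stones now [([0.4958, 0.0806, 0.1765], np.float64(10.11), -1712), ([0.4958, 0.0806, 0.1765], np.float64(10.11), -1712)]
```

```bash
cat > st.py <<'E'
from edge import *
C=cam('scene')
for z in(65.3,67.3,69.3):
    g=[]
    for a,b in((-75,-18),(45,75)): g+=[e(a,26,b,26,z),e(a,-26,b,-26,z+14),e(a,26,b,26,z+14)]
    g+=[e(-75,26,-75,-26,z+14),e(75,26,75,-26,z+14)]
    print(z,efit(C,g,[.498,.0825,.225],(.006,.005,.05)))
# subpixel red-edge along back (top) edge and bottom edge
P=C['pixels'].astype(float);q=P[:,:,1]/(P[:,:,0]+1)
K=lambda u,v,z:ray(C,(u,v),z)
B=[]
for x in range(240,273,2):
    col=q[236:292,x]; m=np.where(col<.63)[0]
    B.append((x,236+m.min(),236+m.max()))
print(B)
b=[K(x,lo-.5,.0813)[:2] for x,lo,hi in B];f=[K(x,hi+.5,.0673)[:2] for x,lo,hi in B]
for n,L in(('back',b),('bottom',f)):
    L=np.array(L);k=np.polyfit(L[:,0],L[:,1],1);print(n,np.degrees(np.arctan(k[0])),'y at x=.498',np.polyval(k,.498))
print('expected',.0825-.026/np.cos(.225),.0825+.026/np.cos(.225))
E
python3 st.py
```

```text
65.3 [([0.4968, 0.0806, 0.208], np.float64(11.92), -1617), ([0.4968, 0.0806, 0.208], np.float64(11.92), -1617)]
67.3 [([0.4956, 0.0823, 0.2074], np.float64(11.88), -1635), ([0.4956, 0.0823, 0.2074], np.float64(11.88), -1635)]
69.3 [([0.4944, 0.0839, 0.2068], np.float64(11.85), -1650), ([0.4944, 0.0839, 0.2068], np.float64(11.85), -1650)]
[(240, np.int64(245), np.int64(265)), (242, np.int64(246), np.int64(266)), (244, np.int64(247), np.int64(268)), (246, np.int64(248), np.int64(272)), (248, np.int64(249), np.int64(272)), (250, np.int64(252), np.int64(273)), (252, np.int64(250), np.int64(273)), (254, np.int64(250), np.int64(274)), (256, np.int64(250), np.int64(275)), (258, np.int64(251), np.int64(275)), (260, np.int64(251), np.int64(276)), (262, np.int64(253), np.int64(276)), (264, np.int64(254), np.int64(277)), (266, np.int64(254), np.int64(277)), (268, np.int64(254), np.int64(276)), (270, np.int64(254), np.int64(276)), (272, np.int64(254), np.int64(291))]
back 10.736575934416157 y at x=.498 0.06043024224511071
bottom -1.721572041170054 y at x=.498 0.09240728098060084
expected 0.055827700884263635 0.10917229911573637
```

send_rows:
  series:
    - [0.5, -0.3, -0.05, 0, -0.009]
    - [0.5, -0.3, -0.05, 1.5, -0.009]
    - [0.5, -0.3, -0.05, 3, -0.009]
    - [0.5, -0.3, -0.05, 3.6, -0.009]
    - [0.5, -0.3, -0.05, 4, -0.009]
    - [0.5, -0.3, -0.05, 4.3, -0.009]
    - [0.5, -0.3, -0.05, 4.6, -0.009]
    - [0.5, -0.3, -0.05, 4.6, -0.009]

```text
time: 8.3
tool_pos: [0.5012, 0.0837, 0.0223]
orientation: [-0.37, 3.12, -0.0]
contact_force: [0.7, 0.4, -1.3]
width: 0.597
finger_force: 37.7
```

send_rows:
  series:
    - [0.5, 0, 0, 0.4, 0]
    - [0.5, 0, 0, 0.8, 0]
    - [0.5, 0, 0, 1.05, 0]
    - [0.5, 0, 0, 1.15, 0]
    - [0.5, 0, 0, 1.15, 0]

```text
time: 8.8
tool_pos: [0.501, 0.0836, 0.0106]
orientation: [0.37, -3.119, 0.0]
contact_force: [0.4, 1.0, -2.8]
width: 0.597
finger_force: 37.7
```

send_rows:
  series:
    - [0.5, 0, 0, 0.05, 0]
    - [0.5, 0, 0, 0.1, 0]
    - [0.5, 0, 0, 0.1, 0]
    - [0.5, 0, 0, 0.1, 0]

```text
time: 9.2
tool_pos: [0.5012, 0.0837, 0.0099]
orientation: [-0.37, 3.12, -0.0]
contact_force: [-0.1, -0.4, -1.8]
width: 0.595
finger_force: 37.7
```

send_rows:
  series:
    - [0.5, 0, 0, 0.05, 0]
    - [0.5, 0, 0, 0.1, 0]
    - [0.5, 0, 0, 0.1, 0]
    - [0.5, 0, 0, 0.1, 0]

```text
time: 9.6
tool_pos: [0.5012, 0.0837, 0.009]
orientation: [-0.37, 3.12, 0.0]
contact_force: [-2.1, 0.1, 5.0]
width: 0.595
finger_force: 38.7
```

send_rows:
  series:
    - [0.62, 0, 0, 0, 0]
    - [0.64, 0, 0, 0, 0]
    - [0.67, 0, 0, 0, 0]
    - [0.7, 0, 0, 0, 0]
    - [0.75, 0, 0, 0, 0]
    - [0.75, 0, 0, -0.5, 0]
    - [0.75, 0, 0, -2, 0]
    - [0.75, 0, 0, -5, 0]
    - [0.9, 0, 0, -9, 0]
    - [0.9, 0, 0, -9, 0]

```text
time: 10.6
tool_pos: [0.5034, 0.0841, 0.1032]
orientation: [-0.369, 3.114, 0.003]
contact_force: [-0.1, 0.4, -1.1]
width: 0.899
finger_force: 0.0
```

send_rows:
  series:
    - [0.9, 0.3, -4, 0, 0.05]
    - [0.9, 0.6, -8.5, 0, 0.1]
    - [0.9, 0.9, -13, 0, 0.15]
    - [0.9, 1.2, -17.5, 0, 0.2]
    - [0.9, 1.4, -20.15, 0, 0.229]
    - [0.9, 1.4, -20.15, 2, 0.229]
    - [0.9, 1.4, -20.15, 3.3, 0.229]
    - [0.9, 1.4, -20.15, 3.3, 0.229]
    - [0.9, 1.4, -20.15, 3.3, 0.229]

```text
time: 11.5
tool_pos: [0.5345, -0.1148, 0.0657]
orientation: [0.013, -3.141, -0.0]
contact_force: [-0.1, 0.3, -0.5]
width: 0.903
finger_force: 0.0
```

```bash
cat > chk.py <<'E'
from edge import *
from station import arm
for n in('scene','top'):
    d=arm.get_image(n);pickle.dump(d,open(n+'.pkl','wb'))
s=arm.read_state();print(np.round(s['tool_pos'],4),np.round(s['orientation'],3))
st=box(-75,75,26,22)
for n in('top','scene'): print('stones',n,efit(cam(n),st,[.5006,.0825,.226],(.005,.004,.03)))
print('lid scene',efit(cam('scene'),lid[:3],[.536,-.115,0.007]))
E
python3 chk.py
```

```text
[ 0.535  -0.1149  0.0664] [-0.013  3.141  0.   ]
stones top [([0.5008, 0.0866, 0.2055], np.float64(11.77), -1170), ([0.5008, 0.0866, 0.2055], np.float64(11.77), -1170)]
stones scene [([0.5007, 0.0861, 0.2465], np.float64(14.12), -2332), ([0.5007, 0.0861, 0.2465], np.float64(14.12), -2332)]
lid scene [([0.5334, -0.11, 0.0271], np.float64(1.55), -1457), ([0.5334, -0.11, 0.0271], np.float64(1.55), -1457)]
```

send_rows:
  series:
    - [0.9, -0.15, 0, 1.5, 0]
    - [0.9, -0.15, 0, 3, 0]
    - [0.9, -0.15, 0, 4.4, 0]
    - [0.9, -0.15, 0, 5.2, 0]
    - [0.9, -0.15, 0, 5.55, 0]
    - [0.9, -0.15, 0, 5.55, 0]
    - [0.8, -0.15, 0, 5.55, 0]
    - [0.7, -0.15, 0, 5.55, 0]
    - [0.55, -0.15, 0, 5.55, 0]
    - [0.55, -0.15, 0, 5.55, 0]
    - [0.55, -0.15, 0, 5.55, 0]
    - [0.55, -0.15, 0, 5.55, 0]
  grip_force: 30

```text
time: 12.8
tool_pos: [0.5365, -0.1155, 0.011]
orientation: [-0.011, 3.141, 0.0]
contact_force: [-1.9, -0.6, 6.8]
width: 0.69
finger_force: 31.0
```

send_rows:
  series:
    - [0.55, 0, 0, -0.5, 0]
    - [0.55, 0, 0, -2, 0]
    - [0.55, 0, 0, -5, 0]
    - [0.55, 0, 1, -8, 0]
    - [0.55, 1, 4.5, -8, -0.05]
    - [0.55, 2, 8.5, -8, -0.1]
    - [0.55, 3, 12.5, -8, -0.15]
    - [0.55, 4, 16.5, -8, -0.2]
    - [0.55, 4.8, 19.5, -8, -0.219]
    - [0.55, 4.8, 19.5, -7, -0.219]
    - [0.55, 4.8, 19.5, -5.5, -0.219]
    - [0.55, 4.8, 19.5, -5.5, -0.219]

```text
time: 14.0
tool_pos: [0.4861, 0.0789, 0.0649]
orientation: [0.355, -3.12, 0.001]
contact_force: [0.1, -1.0, -2.1]
width: 0.694
finger_force: 33.6
```

```bash
cat > chk2.py <<'E'
from edge import *
from station import arm
for n in('scene','top'):
    d=arm.get_image(n);pickle.dump(d,open(n+'.pkl','wb'))
s=arm.read_state();p=s['tool_pos'];r=R.from_rotvec(s['orientation']).as_matrix();yw=np.arctan2(-r[0,1],r[1,1])
print(np.round(p,4),'yaw',np.degrees(yw),np.round(s['contact_force'],1))
zu=(p[2]-.011)*1e3
C=np.array([.5006,.0825]);a=np.radians(12.97);print('TCP in case mm',np.round(1e3*np.array([[np.cos(a),np.sin(a)],[-np.sin(a),np.cos(a)]])@(p[:2]-C),1))
for tilt in(-3,0,3): # + = tongue down
    k=np.tan(np.radians(tilt))
    def E3(x1,y1,x2,y2,z): return (np.array([x1,y1,zu+z-k*x1]),np.array([x2,y2,zu+z-k*x2]))
    L=[E3(-84,-33.5,77,-33.5,8),E3(-84,33.5,77,33.5,8),E3(-84,33.5,77,33.5,0),E3(-84,-33.5,-84,33.5,8),E3(88,-30,88,30,4)]
    for n in('scene',): print(tilt,n,efit(cam(n),L,[p[0],p[1],yw],(.006,.005,.03))[0])
E
python3 chk2.py
```

```text
[0.4869 0.0786 0.066 ] yaw 12.904135724850473 [ 0.4  0.  -2.2]
TCP in case mm [-14.2  -0.7]
-3 scene ([0.4815, 0.0782, 0.2546], np.float64(14.59), -2466)
0 scene ([0.4836, 0.0785, 0.2163], np.float64(12.4), -2332)
3 scene ([0.486, 0.0792, 0.169], np.float64(9.68), -2262)
```

send_rows:
  series:
    - [0.55, 0, 0.07, 0.5, 0]
    - [0.55, 0, 0.07, 1.2, 0]
    - [0.55, 0, 0.07, 1.8, 0]
    - [0.55, 0, 0.07, 2.1, 0]
    - [0.55, 0, 0.07, 2.3, 0]
    - [0.55, 0, 0.07, 2.3, 0]

```text
time: 14.7
tool_pos: [0.4865, 0.0797, 0.042]
orientation: [0.354, -3.121, 0.0]
contact_force: [-0.3, 0.3, -3.0]
width: 0.689
finger_force: 33.6
```

send_rows:
  series:
    - [0.55, 0, 0, 0.1, 0]
    - [0.55, 0, 0, 0.2, 0]
    - [0.55, 0, 0, 0.2, 0]
    - [0.55, 0, 0, 0.2, 0]

```text
time: 15.1
tool_pos: [0.4867, 0.0799, 0.0404]
orientation: [-0.354, 3.121, 0.0]
contact_force: [0.9, 1.3, -1.3]
width: 0.688
finger_force: 33.7
```

send_rows:
  series:
    - [0.55, 0, 0, 0.1, 0]
    - [0.55, 0, 0, 0.2, 0]
    - [0.55, 0, 0, 0.2, 0]
    - [0.55, 0, 0, 0.2, 0]

```text
time: 15.5
tool_pos: [0.4869, 0.0799, 0.0384]
orientation: [-0.354, 3.121, 0.0]
contact_force: [1.6, 1.2, 1.1]
width: 0.687
finger_force: 34.0
```

send_rows:
  series:
    - [0.55, 0, 0, 0.05, 0]
    - [0.55, 0, 0, 0.1, 0]
    - [0.55, 0, 0, 0.1, 0]

```text
time: 15.8
tool_pos: [0.487, 0.08, 0.038]
orientation: [-0.354, 3.121, 0.001]
contact_force: [-1.5, -0.1, 18.5]
width: 0.687
finger_force: 35.7
```

```bash
sed -i 's/in(-3,0,3)/in(-2,0,1,2,3,4)/' chk2.py; python3 chk2.py
python3 - <<'E'
from h import *
crop(cam('scene'),'pics/l1.png',165,195,125,115,5)
E
```

```text
[0.487 0.08  0.038] yaw 12.947939795812053 [-2.1 -0.2 18.7]
TCP in case mm [-13.8   0.6]
-2 scene ([0.4851, 0.0773, 0.2611], np.float64(14.96), -2436)
0 scene ([0.4854, 0.0774, 0.2356], np.float64(13.5), -2413)
1 scene ([0.4857, 0.0775, 0.2272], np.float64(13.02), -2370)
2 scene ([0.4833, 0.0769, 0.2067], np.float64(11.84), -2369)
3 scene ([0.4834, 0.077, 0.1972], np.float64(11.3), -2384)
4 scene ([0.4836, 0.0771, 0.1846], np.float64(10.58), -2375)
```

View pics/l1.png

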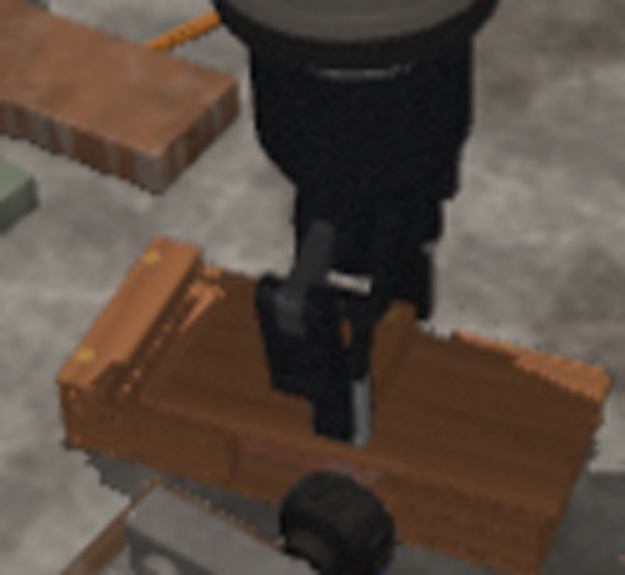

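The lid sits in front of the cleat: tongue down near crop (150,385), near end on the rim near (600,390). Next I slide it under the cleat.

send_rows:
  series:
    - [0.55, 0, 0, -0.05, 0]
    - [0.55, -0.15, 0, -0.05, 0]
    - [0.55, -0.3, 0, -0.05, 0]
    - [0.55, -0.45, 0, -0.05, 0]
    - [0.55, -0.6, 0, -0.05, 0]
    - [0.55, -0.75, 0, -0.05, 0]
    - [0.55, -0.75, 0, -0.05, 0]

```text
time: 16.6
tool_pos: [0.4916, 0.0811, 0.0377]
orientation: [0.354, -3.117, -0.0]
contact_force: [-13.0, -2.1, 20.3]
width: 0.69
finger_force: 36.1
```

send_rows:
  series:
    - [0.55, 0, 0, -0.08, 0]
    - [0.55, 0, 0, -0.12, 0]
    - [0.55, -0.1, 0, -0.12, 0]
    - [0.55, -0.1, 0, -0.12, 0]

```text
time: 17.0
tool_pos: [0.495, 0.0818, 0.0389]
orientation: [0.355, -3.122, 0.0]
contact_force: [-0.4, 0.2, -2.2]
width: 0.688
finger_force: 34.0
```

```bash
python3 chk2.py
```

```text
[0.495  0.0818 0.0389] yaw 12.959230509641186 [-0.7  1.1 -0.7]
TCP in case mm [-5.6  0.6]
-2 scene ([0.4955, 0.08, 0.2474], np.float64(14.17), -2320)
0 scene ([0.4987, 0.0807, 0.223], np.float64(12.78), -2285)
1 scene ([0.4991, 0.0809, 0.2097], np.float64(12.01), -2266)
2 scene ([0.4996, 0.081, 0.1947], np.float64(11.16), -2238)
3 scene ([0.5006, 0.0812, 0.179], np.float64(10.26), -2208)
4 scene ([0.5028, 0.0818, 0.1653], np.float64(9.47), -2198)
```

send_rows:
  series:
    - [0.55, -0.15, -0.03, 0, 0]
    - [0.55, -0.3, -0.03, 0, 0]
    - [0.55, -0.45, -0.03, 0, 0]
    - [0.55, -0.55, -0.03, 0, 0]
    - [0.55, -0.55, -0.03, 0, 0]

```text
time: 17.6
tool_pos: [0.5005, 0.0828, 0.039]
orientation: [-0.354, 3.121, -0.0]
contact_force: [-0.4, -0.5, -1.9]
width: 0.689
finger_force: 33.9
```

send_rows:
  series:
    - [0.55, -0.1, 0, 0, 0]
    - [0.55, -0.2, 0, 0, 0]
    - [0.55, -0.3, 0, 0, 0]
    - [0.55, -0.3, 0, 0, 0]

```text
time: 18.0
tool_pos: [0.5029, 0.0833, 0.0389]
orientation: [0.354, -3.121, 0.0]
contact_force: [-2.9, -0.5, -0.3]
width: 0.689
finger_force: 34.0
```

send_rows:
  series:
    - [0.55, 0.15, 0, 0, 0]
    - [0.55, 0.15, 0, 0.1, 0]
    - [0.55, 0.15, 0, 0.2, 0]
    - [0.55, 0.15, 0, 0.3, 0]
    - [0.55, 0.15, 0, 0.35, 0]
    - [0.55, 0.15, 0, 0.35, 0]

```text
time: 18.6
tool_pos: [0.5018, 0.0831, 0.0355]
orientation: [0.355, -3.121, 0.0]
contact_force: [0.2, 0.3, -1.3]
width: 0.691
finger_force: 34.0
```

send_rows:
  series:
    - [0.55, 0, 0, 0.05, 0]
    - [0.55, 0, 0, 0.1, 0]
    - [0.55, 0, 0, 0.15, 0]
    - [0.55, 0, 0, 0.15, 0]

```text
time: 19.0
tool_pos: [0.5018, 0.083, 0.0348]
orientation: [-0.354, 3.122, 0.001]
contact_force: [-8.0, -1.4, 21.4]
width: 0.688
finger_force: 36.2
```

send_rows:
  series:
    - [0.72, 0, 0, -0.05, 0]
    - [0.75, 0, 0, -0.05, 0]
    - [0.8, 0, 0, -0.05, 0]
    - [0.85, 0, 0, -0.05, 0]
    - [0.9, 0, 0, -0.05, 0]
    - [0.9, 0, 0, -1, 0]
    - [0.9, 0, 0, -4, 0]
    - [0.9, 0, 0, -8, 0]
    - [0.9, 0, -4, -11, 0]
    - [0.9, 0, -9, -11, 0]
    - [0.9, 0, -14, -11, 0]
    - [0.9, 0, -19, -11, 0]

```text
time: 20.2
tool_pos: [0.5448, -0.1038, 0.1452]
orientation: [-0.356, 3.12, 0.0]
contact_force: [0.1, 0.2, -0.0]
width: 0.901
finger_force: 0.0
```

```bash
cat > chk3.py <<'E'
from edge import *
from station import arm
for n in('scene','top'):
    d=arm.get_image(n);pickle.dump(d,open(n+'.pkl','wb'))
for tilt in(-2,0,2,4):
    k=np.tan(np.radians(tilt))
    def E3(x1,y1,x2,y2,z): return (np.array([x1,y1,24+z+k*(77-x1)]),np.array([x2,y2,24+z+k*(77-x2)]))
    B=[E3(-7,-30,7,-30,26),E3(-7,30,7,30,26),E3(-7,-30,-7,30,26),E3(7,-30,7,30,26),E3(7,-30,7,30,8)]
    L=B+[E3(-84,-33.5,-84,33.5,8),E3(-84,-33.5,60,-33.5,8),E3(-84,33.5,60,33.5,8)]
    for n in('scene','top'): print(tilt,n,efit(cam(n),L,[.5006,.0825,.226],(.004,.004,.03))[0])
s,t=[cv2.resize(cam(n)['pixels'][y:y+100,x:x+120,::-1],None,fx=3.3,fy=3.3,interpolation=cv2.INTER_CUBIC) for n,y,x in(('scene',215,170),('top',165,125))]
cv2.imwrite('pics/fin.png',np.hstack([s,t]))
E
python3 chk3.py
```

```text
-2 scene ([0.4986, 0.0807, 0.2491], np.float64(14.27), -2611)
-2 top ([0.5008, 0.0873, 0.256], np.float64(14.67), -851)
0 scene ([0.4969, 0.0825, 0.226], np.float64(12.95), -2651)
0 top ([0.5007, 0.0866, 0.2597], np.float64(14.88), -852)
2 scene ([0.5008, 0.0856, 0.1981], np.float64(11.35), -2661)
2 top ([0.5007, 0.086, 0.267], np.float64(15.3), -853)
4 scene ([0.4988, 0.0876, 0.1806], np.float64(10.35), -2662)
4 top ([0.5008, 0.0855, 0.2734], np.float64(15.67), -853)
```

send_rows:
  series:
    - [0, 1.5, 4.5, 0, 0]
    - [0, 3, 9, 0, 0]
    - [0, 4.5, 13.5, 0, 0]
    - [0, 6, 17, 0, 0]
    - [0, 7.1, 19.1, 2, 0]
    - [0, 7.1, 19.1, 5, 0]
    - [0, 7.1, 19.1, 8, 0]
    - [0, 7.1, 19.1, 10, 0]
    - [0, 7.1, 19.1, 10.3, 0]
    - [0, 7.1, 19.1, 10.3, 0]

```text
time: 21.3
tool_pos: [0.4324, 0.0679, 0.0413]
orientation: [0.354, -3.121, 0.001]
contact_force: [0.4, -0.6, 1.3]
width: -0.003
finger_force: 0.0
```

send_rows:
  series:
    - [0, 0, 0, 0.15, 0]
    - [0, 0, 0, 0.3, 0]
    - [0, 0, 0, 0.4, 0]
    - [0, 0, 0, 0.5, 0]
    - [0, 0, 0, 0.5, 0]

```text
time: 21.8
tool_pos: [0.4324, 0.0681, 0.0361]
orientation: [-0.354, 3.121, 0.0]
contact_force: [-0.2, 1.4, 0.7]
width: -0.0
finger_force: 0.0
```

send_rows:
  series:
    - [0, 0, 0, 0.1, 0]
    - [0, 0, 0, 0.2, 0]
    - [0, 0, 0, 0.3, 0]
    - [0, 0, 0, 0.4, 0]
    - [0, 0, 0, 0.45, 0]
    - [0, 0, 0, 0.45, 0]

```text
time: 22.4
tool_pos: [0.4324, 0.0681, 0.032]
orientation: [0.354, -3.121, -0.001]
contact_force: [-6.5, -0.9, 21.8]
width: -0.003
finger_force: 10.8
```

send_rows:
  series:
    - [0, 0, 0, -0.5, 0]
    - [0, 0, 0, -2, 0]
    - [0, 0, 0, -6, 0]
    - [0, 0, 0, -10, 0]
    - [0, 0, -2, -14, 0]
    - [0, 0, -6, -16, 0]
    - [0, 0, -10, -16, 0]
    - [0, 0, -14, -16, 0]
    - [0, 0, -14, -16, 0]
    - [0, 0, -14, -16, 0]

```text
time: 23.4
tool_pos: [0.4636, -0.069, 0.1914]
orientation: [0.351, -3.122, 0.0]
contact_force: [0.4, 0.8, 0.5]
width: 0.001
finger_force: 0.0
```

```bash
python3 chk3.py | grep "^0"; python3 -c "
from station import arm
print(arm.hand_in())"
```

```text
0 scene ([0.4969, 0.0824, 0.2273], np.float64(13.02), -2686)
0 top ([0.5069, 0.0846, 0.1762], np.float64(10.1), -937)
the job is handed in; nothing more can be done
None
```

I handed the job in at 23.4 s: both stones are in the case and the lid is on, with a touch at its near end at 32 mm, the height for a shut lid. I tilted the lid only about 2° by my estimate (not the 5 to 12° given) to slide the tongue under the cleat, and I did not view a final picture.

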